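Clamp an electronics case with the tab-lock knob

ROBOT

A 6-joint arm with a two-finger parallel gripper is mounted at the origin on the work surface. World frame = base frame: x ahead of the robot, y to its left, z up, the work surface at z = 0. Lengths are in m, angles in degrees, forces in N, time in s.
With the tool pointing down it reaches from about 0.375 to 0.9 m from the base axis. Payload 3.1 kg.
Tool frame: the origin (TCP) lies where the fingers leave the gripper's body, on its centre line; the fingertips stand bot.tips_ahead ahead of it and the grasp point (between the pads) lies 51 mm ahead of it (bot.tips_ahead is the distance from the TCP to the fingertips, in m); z points along the fingers, x is the direction in which the jaws open and shut, and the axes are right-handed (so a half turn about z gives the same grasp; the last joint's range is limited). The gripper opens to 87 mm and grips with 3 to 60 N. Pads are 19 mm wide; open, the fingers measure 117 mm over their backs; the gripper's body (75 mm by 190 mm) begins 51 mm behind the grasp point.
Start: joints at [-80.988, 30.224, 82.088, -0, 67.689, -10.227], TCP at [0.206, -0.59, 0.292] pointing down, gripper open.
Joint ranges: [-176.69, 176.69], [-43.24, 126.21], [12.49, 139.97], [-82, 262], [0, 151.66], [-163.58, 163.58]. Speed limits (degrees/s): [159.86, 159.86, 180, 180, 180, 180].

INTERFACE

Orientations are given as a 3x3 rotation matrix whose columns are the frame's x, y, z axes.
In Python, from rig import bot, vision, nets gives the robot as it stands.
- The arm moves only by the tool play_rows, never from a script. Its argument "series" is a list of rows, each an object of numbers: "tx", "ty", "tz": the shift along the world's x, y, z as a fraction of full scale; "turn": the turn about the world's z as a fraction of full scale. A call has 1 to 10 rows; each row shifts and turns the commanded pose from where the row before left it; what a row does not reach is not made up. Full scale, the value 1, is 0.8 m for a shift and 60 degrees for a turn. A row lasts 1/10 s, in which the tool goes at most 50 mm and 8.59 degrees, less where a joint would pass 70% of its speed; a pose out of reach is approached as far as the arm can. A call with a number of a shift or a turn outside -1 to 1 is refused whole. A call with a gripper value outside its range is refused whole. "gripper" is the opening, from 0 (shut) to 1 (fully open), set as the call begins (left out, the last holds). The fingers move at their own pace and stop on an object; the grip force is fixed at half the most. Time passes only in rows, so rows that do not move let the fingers close. It gives the time, the measured TCP pose, the force and the opening at its end, in the units of the state.
- bot.read_state(): the state, without advancing time (a new reading comes with each control period).
- vision.capture(name): name is "scene" or "top"; returns a dict with "pixels" (480x640x3 uint8, blue, green, red), "fx", "fy", "cx", "cy" (pixels), "extrinsics" (4x4, takes a point from camera to world coordinates). Camera axes: x right, y down, z forward; pixel columns grow to the right and rows downward; lengths in m; the calibration is good to about 2 mm. A picture is of the moment at which its call begins. There is no depth.
- bot.hand_in(): hands the job in, once; it reports no verdict.
Trained networks look in a picture, given as the dict that the camera call returned (one of the last four; its "shot" number tells which), for a name from the list of things; names that differ only in an ending like _2 or _b are one class to them, and where a whole thing is asked for, a point or a joint stands for the part that bears it (a point fixed in the world has none). Each returns a list of dicts, best first, with "confidence" (0 to 1); they miss things now and then, are a little off and sometimes report something else, mostly with a low value. They report only what shows in the picture. A call takes as long as a camera call.
- nets.look_for(picture, query): "at" ([column, row] as shares, 0 to 1, of the picture: columns of its width, rows of its height, amid what is visible of it).
- nets.masks_of(picture, query): "region" (480x640 bool, what is visible of it) and "at" ([column, row] as shares, 0 to 1, of the picture: columns of its width, rows of its height, amid what is visible of it).
The state is a dict: "time_s": time; "joint_positions": joint angles; "qvel": joint speeds; "tau": joint torques, N m; "position": TCP position; "tcp_rot": TCP orientation; "force": force on the tool from outside, world axes, zero at the start; "moment": the same for the moment, N m; "opening": opening from 0.0 (shut) to 1.0 (fully open).
Only numpy, scipy, OpenCV 4.12 (cv2) and the standard library are available. Lean on these libraries where they do the work, as an engineer would, in place of code of your own. Each camera call takes 0.05 s, during which the arm holds its last target.

TASK

Clamp the white electronics case in the bench fixture: pinch both green tabs on the black knob to free it, turn it clockwise until the sprung orange pad squeezes the case firmly (about 15 N) against the steel backstop, then let go so that the tabs spring out and lock the knob. Never squeeze the case with more than 24 N, or its thin shell cracks, and leave the other things on the bench alone.

Things in the scene. Friction and masses are not known exactly. Their poses are not given: they have to be found in the camera images.
- holder: Clamping fixture, fixed to the bench: aluminium bed 100 x 260 x 12 mm (x, y, z), a grey drive housing 90 x 88 mm with its top 56 mm above the bench over the bed's -y end (y = -130 to -42 mm), a grey end block 48 mm high over its +y end. Origin: centre of the bed's underside. The jaw closes towards +y.
- bed_end (a point): Point on the bed's top at x = 0, y = 60 mm of the holder (same axes), near the foot of the steel backstop, 60 mm wide and 31 mm high, that faces -y. The backstop is set by hand: its face lies anywhere within 9 mm of this point in y, not measured. It does not give way when pressed.
- knob_grip (a point): On the knob's vertical axis at pinching height, 89 mm above the bench, 33 mm above the housing top; at x = 0, y = -85 mm of the holder. Black skirt 85 mm across, 8 mm high; on it a black core 24 x 26 mm (x, y), 48 mm high. The two green tabs stand either side of the core along this frame's x axis, which turns with the knob (at 0 it is the holder's x); z is up.
- knob (a joint): Turn of the knob, rad: 0 at the start, grows clockwise seen from above, up to 1.55. Toothed lock (holds 1 N m), a tooth each 0.113 rad; turns freely (0.02 N m) when both tabs are pinched in over 1 mm. A rad moves the jaw 20 mm, so 10 N on the case is felt as 0.2 N m against the turn. The case meets the backstop between 0.15 and 1.15 rad.
- tab_a (a joint): How far the green tab on the +x side of knob_grip is pressed in, m: 0 out, 0.005 at its stop; 12 N to start, 15 N at the stop. Tab: 20 mm wide, spans 11 to 51 mm above the housing top. Over both tabs' outer faces: 50 mm, fully pinched 40 mm. Let go, both spring out and drop into the nearest tooth gap: the knob may shift by up to 0.06 rad (5 N on the case).
- tab_b (a joint): The same for the green tab on the -x side of knob_grip.
- pad: Sprung orange pad on the moving jaw, 50 x 8 x 24 mm (x, y, z), axes as the holder's. Origin: middle of its front (+y) face in x and y, level with the bed's top; the pad spans 4 to 28 mm above that. At the start its face is at y = -3 mm of the holder. It gives way by 1 mm per 4 N (so 80 N per rad of the knob) once the case bears on the backstop.
- case: White electronics case to be clamped, 60 x 50 x 30 mm (x, y, z), 0.08 to 0.17 kg, loose on the bed between pad and backstop. Origin: centre of its underside. The pad first pushes it along the bed (about 1 N) to the backstop. Its shell cracks above 24 N. The blue case like it is a spare, to be left alone.

How it is judged (in metres and radians):
On the way, in this order (a step that is already met when the one before it is completed fails the run):
1. both tabs are pinched in by more than 1 mm (value of joint each of tab_a, tab_b above 0.001 m), for 0.2 s.
2. the pad squeezes the case with more than 6 N while both tabs are pinched (all of step 1 and contact force between pad and case above 6 N), for 0.2 s.
At the end, for the whole second after the job is handed in: The pad squeezes the case with 6 to 24 N, both tabs are out (within 0.7 mm), knob and case are at rest (under 0.05 rad/s and 10 mm/s), and the case lies flat (within 0.06 rad) (contact force between pad and case between 6 and 24 N and value of joint each of tab_a, tab_b below 0.0007 m and velocity of joint knob between -0.05 and 0.05 rad/s and linear speed of case below 0.01 m/s and angle between case's own z axis and vertical below 0.06 rad); the robot touches nothing.
It fails at once if the pad squeezes the case with more than 24 N (contact force between pad and case above 24 N).
It fails at once if another thing on the bench is moved by more than 20 mm (distance of any of spare_case, tray_orange, tray_yellow, driver, spanner, tape, screen from where it was at the start of the episode above 0.02 m).
It also fails if it takes over 56 s, if anything falls off the work surface, if the arm or the gripper's body presses on something with over 40 N, if the wrist force passes 120 N, or if a joint passes its speed limit or range.

## Working session

There is one attempt and no reset: what is moved stays moved. The work goes in short steps, Python scripts to look and compute and a tool call to move; the robot and the scene stay as the last step left them, time stands still between calls to the robot, and variables do not carry over. Pictures are saved under pics/ and viewed, and the job is handed in when it is done.

Besides the shell and the picture viewer there is one more tool, called after "Emit:" by a JSON object that holds its "op" and its "data", one argument or row to a line. play_rows: Moves the arm, as the interface text tells. Shift numbers are shares of 0.8 m and turn numbers shares of 60 degrees, none past 1 either way. Its arguments: {"type":"object","properties":{"series":{"type":"array"},"gripper":{"type":"number"}},"required":["series"]}

```bash
ls; mkdir -p pics; python3 - <<'E'
from rig import bot, vision, nets
import cv2,json
s=bot.read_state(); print(s, bot.tips_ahead)
for n in ["scene","top"]:
    p=vision.capture(n); cv2.imwrite(f"pics/{n}0.png",p["pixels"])
    print(n,p["fx"],p["fy"],p["cx"],p["cy"],p["extrinsics"])
    for q in ["holder","knob_grip","tab_a","pad","case"]:
        print(q,[(round(d["confidence"],2),[round(d["at"][0]*640,1),round(d["at"][1]*480,1)]) for d in nets.look_for(p,q)][:4])
E
```

```text
pics
{'time_s': 0.0, 'joint_positions': array([-8.09889806e+01,  3.02818335e+01,  8.21564345e+01,  5.67397286e-04,
        6.76876725e+01, -1.02267524e+01]), 'qvel': array([ 0.02712192,  0.07582634, -0.03362622,  0.00170311, -0.04645864,
        0.04426668]), 'tau': array([-1.58761336e-04, -4.40043318e+01, -1.76593477e+01,  6.31477637e-02,
        5.81213215e-02, -1.64295739e-04]), 'position': array([ 0.20587436, -0.58950798,  0.29124044]), 'tcp_rot': array([[ 3.29485226e-01, -9.44160671e-01, -3.35223647e-04],
       [-9.44158257e-01, -3.29485155e-01,  2.17238088e-03],
       [-2.16152781e-03, -3.99263232e-04, -9.99997584e-01]]), 'force': array([-0.73179153, -0.40480479, -0.02731415]), 'moment': array([-0.0235967 , -0.02763662, -0.01566059]), 'opening': 0.997769001696593} 0.0697
scene 469.17611611173305 469.17611611173305 321.924009257502 243.70625571096696 [[ 0.74188715  0.39860453 -0.53918261  0.94318846]
 [ 0.67041871 -0.42665571  0.60704503 -0.34548387]
 [ 0.01192555 -0.81183701 -0.58376232  0.46256204]
 [ 0.          0.          0.          1.        ]]
holder [(0.73, [256.9, 310.5])]
knob_grip [(0.66, [233.8, 299.7])]
tab_a [(0.66, [253.4, 292.2]), (0.56, [217.9, 281.5])]
pad [(0.77, [272.7, 282.8])]
case [(0.73, [280.1, 270.4]), (0.72, [218.9, 283.3])]
top 547.3482463922184 547.3482463922184 326.6150660113523 238.2946679160636 [[ 0.00992135 -0.98892095  0.14811118  0.48905256]
 [-0.99961356 -0.01365502 -0.02421304  0.0669454 ]
 [ 0.02596724 -0.14781372 -0.98867427  0.74339621]
 [ 0.          0.          0.          1.        ]]
holder [(0.86, [387.3, 274.2])]
knob_grip [(0.61, [440.2, 243.8])]
tab_a [(0.67, [451.6, 258.4]), (0.56, [441.0, 227.9])]
pad [(0.62, [385.7, 269.3]), (0.48, [455.3, 256.0])]
case [(0.8, [358.8, 279.5])]
```

View pics/top0.png

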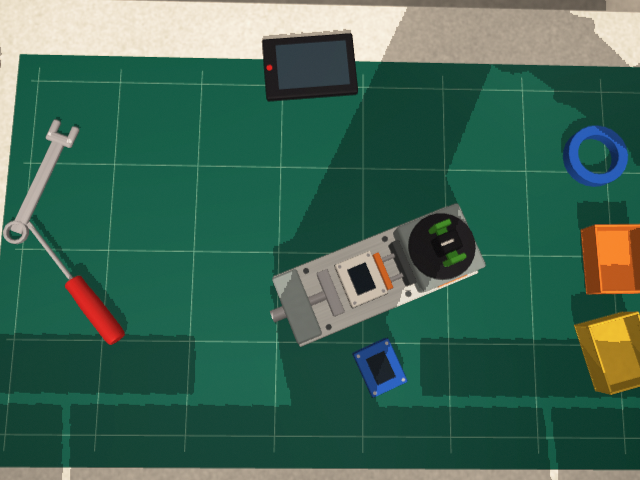

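View pics/scene0.png

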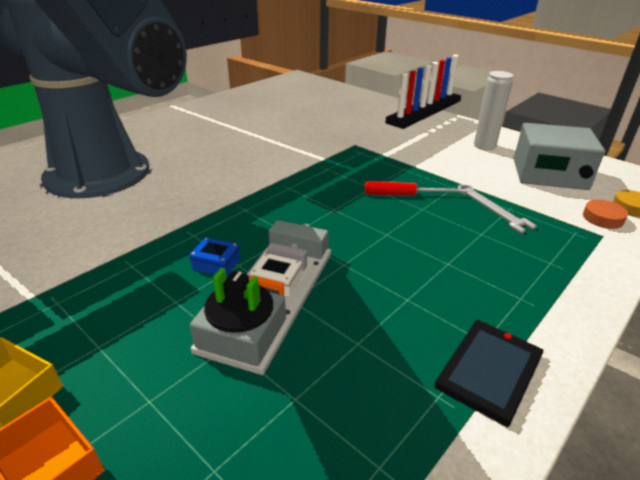

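The top view shows the holder running from about (275,300) to (470,240), with the knob at about (442,245) and the tabs at (440,228) and (453,258). In the scene view the knob is at about (238,300), nearest the camera. I'll zoom in for a pose fit.

```bash
python3 - <<'E'
import cv2
a=cv2.imread("pics/top0.png")[195:355,260:500]; cv2.imwrite("pics/topz.png",cv2.resize(a,None,fx=3.3,fy=3.3,interpolation=cv2.INTER_CUBIC))
a=cv2.imread("pics/scene0.png")[210:375,180:340]; cv2.imwrite("pics/scz.png",cv2.resize(a,None,fx=3.5,fy=3.5,interpolation=cv2.INTER_CUBIC))
E
```

```text
(no output)
```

View pics/topz.png

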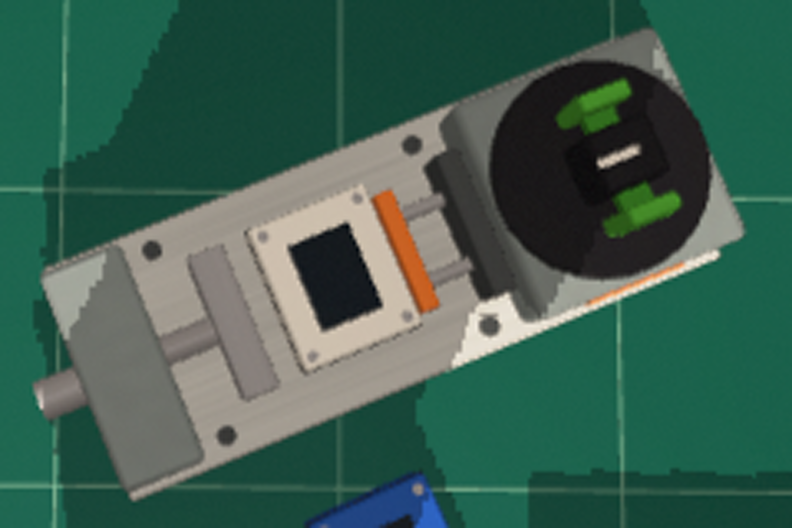

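View pics/scz.png

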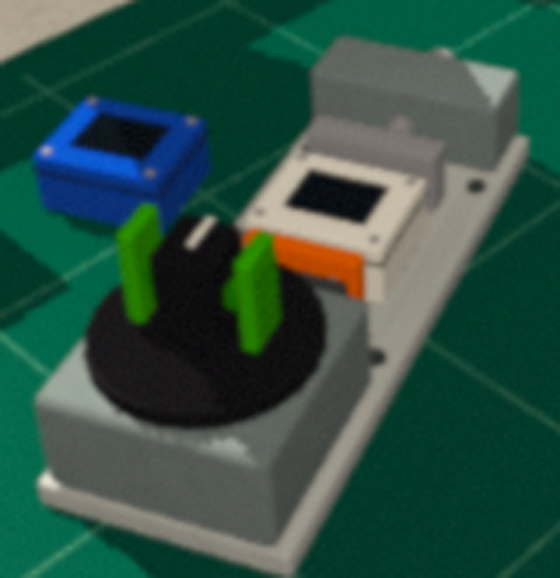

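```bash
cat > h.py <<'E'
import numpy as np, cv2
K={'scene':(469.176,321.924,243.706),'top':(547.348,326.615,238.295)}
E={'scene':np.array([[0.74188715,0.39860453,-0.53918261,0.94318846],[0.67041871,-0.42665571,0.60704503,-0.34548387],[0.01192555,-0.81183701,-0.58376232,0.46256204]]),
'top':np.array([[0.00992135,-0.98892095,0.14811118,0.48905256],[-0.99961356,-0.01365502,-0.02421304,0.0669454],[0.02596724,-0.14781372,-0.98867427,0.74339621]])}
def proj(c,P):
    P=np.atleast_2d(P); f,cx,cy=K[c]; R=E[c][:,:3];t=E[c][:,3]
    q=(P-t)@R; return np.c_[f*q[:,0]/q[:,2]+cx,f*q[:,1]/q[:,2]+cy]
def h2w(p,P):
    c,s=np.cos(p[2]),np.sin(p[2]); P=np.atleast_2d(P)
    return np.c_[p[0]+c*P[:,0]-s*P[:,1],p[1]+s*P[:,0]+c*P[:,1],P[:,2]]
E
cat > fit.py <<'E'
from h import *
from scipy.optimize import least_squares
T=[((50,130,12),(43,270)),((-50,130,12),(133,496)),((-50,-130,12),(719,253)),((45,-130,56),(655,28)),((-45,-130,56),(743,237)),((0,-85,64),(600,168))]
S=[((50,-130,12),(292,562)),((-50,-130,12),(40,480)),((50,130,12),(527,140)),((0,-85,64),(206,337)),((-45,-130,56),(40,400)),((45,-130,56),(275,468))]
tp=np.array([a for a,_ in T])/1e3; tu=np.array([b for _,b in T])/3.3+[260,195]
sp=np.array([a for a,_ in S])/1e3; su=np.array([b for _,b in S])/3.5+[180,210]
def r(p,w=(1,1)): return np.r_[w[0]*(proj('top',h2w(p,tp))-tu).ravel(),w[1]*(proj('scene',h2w(p,sp))-su).ravel()]
for w in [(1,1),(1,.001),(.001,1)]:
    o=least_squares(r,[.45,-.05,-.3],args=(w,),loss='soft_l1'); print(w,o.x,np.degrees(o.x[2]))
    print(r(o.x).reshape(-1,2).round(1).tolist())
    print('knob',h2w(o.x,[0,-.085,.089]))
E
python3 fit.py
```

```text
(1, 1) [ 0.55166649 -0.01651286  0.40236684] 23.053921923451735
[[-2.0, -0.8], [-1.1, 1.1], [0.1, -0.5], [-1.0, -3.2], [1.6, -2.3], [-0.2, -1.4], [-0.4, -0.8], [-1.4, 1.1], [0.2, -1.3], [-0.1, -2.7], [-3.4, -0.1], [-1.9, -0.3]]
knob [[ 0.58495226 -0.09472448  0.089     ]]
(1, 0.001) [ 0.55028026 -0.01700796  0.39629787] 22.706195486400365
[[-1.6, -0.4], [-1.2, 1.8], [0.6, 1.2], [-0.1, -1.6], [2.1, -0.6], [0.4, 0.0], [-2.2, -1.2], [-2.8, 0.4], [-0.2, -1.4], [-1.5, -3.1], [-4.9, -0.8], [-3.8, -0.7]]
knob [[ 0.58309075 -0.09542015  0.089     ]]
(0.001, 1) [ 0.5530626  -0.01618109  0.40480607] 23.193679603456932
[[-2.2, -1.6], [-1.1, 0.3], [-0.2, -1.8], [-1.4, -4.4], [1.2, -3.7], [-0.6, -2.7], [0.8, -0.4], [-0.4, 1.7], [0.8, -1.2], [1.0, -2.3], [-2.3, 0.4], [-0.6, 0.1]]
knob [[ 0.58653904 -0.09431129  0.089     ]]
```

```bash
cat >> h.py <<'E'
def unproj(c,u,z):
    f,cx,cy=K[c]; d=E[c][:,:3]@np.array([(u[0]-cx)/f,(u[1]-cy)/f,1]); t=E[c][:,3]
    return t+d*(z-t[2])/d[2]
E
python3 - <<'E'
from h import *
for z in (.104,.112):
    print(z,unproj('top',(260+618/3.3,195+157/3.3),z),unproj('scene',(180+201/3.5,210+232/3.5),z))
p=[.5517,-.0165,.4024]
P=[]
for x in(-50,50):
    for y in(-130,130):P.append((x,y,12));P.append((x,y,0))
for x in(-45,45):
    for y in(-130,-42):P.append((x,y,56))
for s in(-1,1):
    for y in(-10,10):
        for z in(67,107):P.append((25*s,y-85,z))
for a in np.linspace(0,6.28,24):P.append((42.5*np.cos(a),-85+42.5*np.sin(a),64))
for x in(-25,25):
    for z in (16,40):P.append((x,-3,z))
W=h2w(p,np.array(P)/1e3)
for c,(u0,v0,u1,v1) in {'top':(260,195,500,355),'scene':(180,210,340,375)}.items():
    im=cv2.imread(f"pics/{c}0.png")[v0:v1,u0:u1]; im=cv2.resize(im,None,fx=3.3,fy=3.3,interpolation=cv2.INTER_CUBIC)
    for q in proj(c,W): cv2.circle(im,(int((q[0]-u0+.5)*3.3),int((q[1]-v0+.5)*3.3)),2,(255,0,255),-1)
    cv2.imwrite(f"pics/ov_{c}.png",im)
E
```

```text
0.104 [ 0.58167964 -0.09202571  0.104     ] [ 0.58304764 -0.09053734  0.104     ]
0.112 [ 0.58052071 -0.09003669  0.112     ] [ 0.59108286 -0.09622554  0.112     ]
```

View pics/ov_top.png

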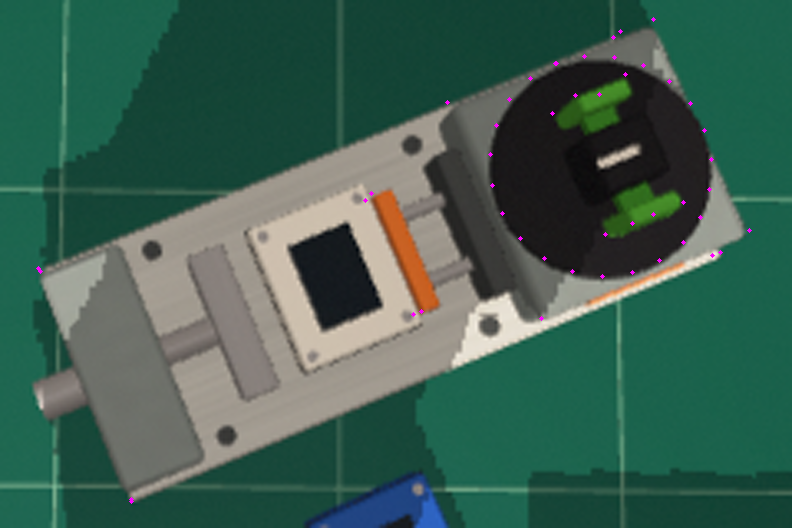

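View pics/ov_scene.png

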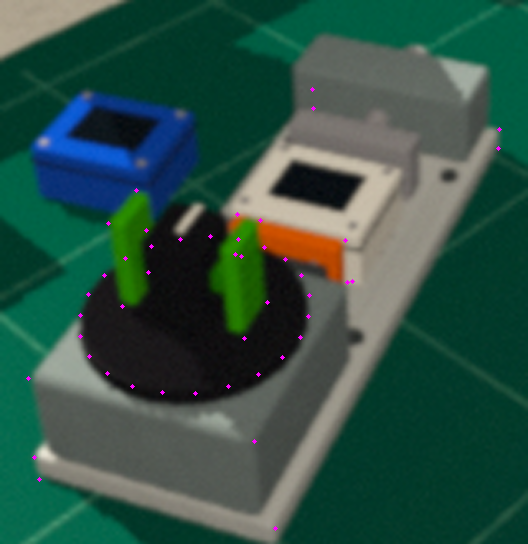

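Emit:
{"op": "play_rows", "data": {
  "series": [
    {"tx": 0.0295,"ty": 0.0387,"turn": 0.0977},
    {"tx": 0.0295,"ty": 0.0387,"turn": 0.0977},
    {"tx": 0.0295,"ty": 0.0387,"turn": 0.0977},
    {"tx": 0.0295,"ty": 0.0387,"turn": 0.0977},
    {"tx": 0.0295,"ty": 0.0387,"turn": 0.0977},
    {"tx": 0.0295,"ty": 0.0387,"turn": 0.0977},
    {"tx": 0.0295,"ty": 0.0387,"turn": 0.0977},
    {"tx": 0.0295,"ty": 0.0387,"turn": 0.0977},
    {"tx": 0.0295,"ty": 0.0387,"turn": 0.0977},
    {"tx": 0.0295,"ty": 0.0387,"turn": 0.0977}
  ],
  "gripper": 1
}}

```text
invalid input
```

The overlay agrees to about 1–2 px: bed corners, skirt ring at top (600,168) and tabs all coincide. The knob is therefore at about (0.583, -0.094). The move was refused, possibly because tz was missing.

Emit:
{"op": "play_rows", "data": {
  "series": [
    {"tx": 0.0295,"ty": 0.0387,"tz": 0,"turn": 0.0977},
    {"tx": 0.0295,"ty": 0.0387,"tz": 0,"turn": 0.0977},
    {"tx": 0.0295,"ty": 0.0387,"tz": 0,"turn": 0.0977},
    {"tx": 0.0295,"ty": 0.0387,"tz": 0,"turn": 0.0977},
    {"tx": 0.0295,"ty": 0.0387,"tz": 0,"turn": 0.0977},
    {"tx": 0.0295,"ty": 0.0387,"tz": 0,"turn": 0.0977},
    {"tx": 0.0295,"ty": 0.0387,"tz": 0,"turn": 0.0977},
    {"tx": 0.0295,"ty": 0.0387,"tz": 0,"turn": 0.0977},
    {"tx": 0.0295,"ty": 0.0387,"tz": 0,"turn": 0.0977},
    {"tx": 0.0295,"ty": 0.0387,"tz": 0,"turn": 0.0977}
  ],
  "gripper": 1
}}

```text
time_s: 1.6
position: [0.4429, -0.2792, 0.2925]
tcp_rot: [[0.978, -0.206, 0.001], [-0.206, -0.978, -0.001], [0.001, 0.0, -1.0]]
force: [0.9, 0.3, -0.7]
opening: 1.002
```

Emit:
{"op": "play_rows", "data": {
  "series": [
    {"tx": 0.0294,"ty": 0.0387,"tz": 0,"turn": 0.0975},
    {"tx": 0.0294,"ty": 0.0387,"tz": 0,"turn": 0.0975},
    {"tx": 0.0294,"ty": 0.0387,"tz": 0,"turn": 0.0975},
    {"tx": 0.0294,"ty": 0.0387,"tz": 0,"turn": 0.0975},
    {"tx": 0.0294,"ty": 0.0387,"tz": 0,"turn": 0.0975},
    {"tx": 0.0294,"ty": 0.0387,"tz": 0,"turn": 0.0975},
    {"tx": 0,"ty": 0,"tz": 0,"turn": 0},
    {"tx": 0,"ty": 0,"tz": 0,"turn": 0},
    {"tx": 0,"ty": 0,"tz": 0,"turn": 0}
  ]
}}

```text
time_s: 2.5
position: [0.5825, -0.0953, 0.2921]
tcp_rot: [[0.921, 0.389, -0.001], [0.389, -0.921, -0.0], [-0.001, -0.0, -1.0]]
force: [-0.1, -0.6, 0.7]
opening: 0.998
```

```bash
python3 - <<'E'
from rig import bot, vision, nets
import numpy as np
s=bot.read_state(); print(s['position'],np.degrees(np.arctan2(s['tcp_rot'][1,0],s['tcp_rot'][0,0])),s['force'],s['moment'],s['joint_positions'])
E
```

```text
[ 0.58249101 -0.09530696  0.29214421] 22.897729906045278 [-0.11214359 -0.62035706  0.71499349] [ 0.01265888 -0.14324549  0.02813053] [-2.01195314e+01  2.75488037e+01  8.72042915e+01 -3.36839277e-02
  6.52855829e+01 -4.30031661e+01]
```

Emit:
{"op": "play_rows", "data": {
  "series": [
    {"tx": 0,"ty": 0,"tz": -0.0475,"turn": 0},
    {"tx": 0,"ty": 0,"tz": -0.0475,"turn": 0},
    {"tx": 0,"ty": 0,"tz": -0.0475,"turn": 0},
    {"tx": 0,"ty": 0,"tz": -0.0275,"turn": 0},
    {"tx": 0,"ty": 0,"tz": -0.0188,"turn": 0},
    {"tx": 0,"ty": 0,"tz": 0,"turn": 0},
    {"tx": 0,"ty": 0,"tz": 0,"turn": 0},
    {"tx": 0,"ty": 0,"tz": 0,"turn": 0}
  ]
}}

```text
time_s: 3.3
position: [0.5836, -0.0956, 0.1425]
tcp_rot: [[0.921, 0.389, 0.002], [0.389, -0.921, -0.001], [0.002, 0.002, -1.0]]
force: [0.3, -1.1, 0.6]
opening: 0.998
```

```bash
cat > look.py <<'E'
from rig import bot, vision, nets
import numpy as np,cv2,sys
s=bot.read_state(); print(s['position'],np.degrees(np.arctan2(s['tcp_rot'][1,0],s['tcp_rot'][0,0])),s['force'],s['moment'],s['opening']*87,s['time_s'])
n=sys.argv[1]
ims=[]
for c,(u0,v0,u1,v1) in {'top':(260,195,500,355),'scene':(180,190,340,350)}.items():
    im=vision.capture(c)["pixels"];cv2.imwrite(f"pics/{n}_{c}.png",im); ims.append(cv2.resize(im[v0:v1,u0:u1],(int((u1-u0)*2),320),interpolation=cv2.INTER_CUBIC))
cv2.imwrite(f"pics/{n}.png",np.hstack(ims))
E
python3 look.py a1
```

```text
[ 0.58360923 -0.09561059  0.14247461] 22.89297762420635 [ 0.29531701 -1.12062185  0.56328326] [ 0.05583138 -0.14906765 -0.04236013] 86.8262994884196 3.3
```

View pics/a1.png

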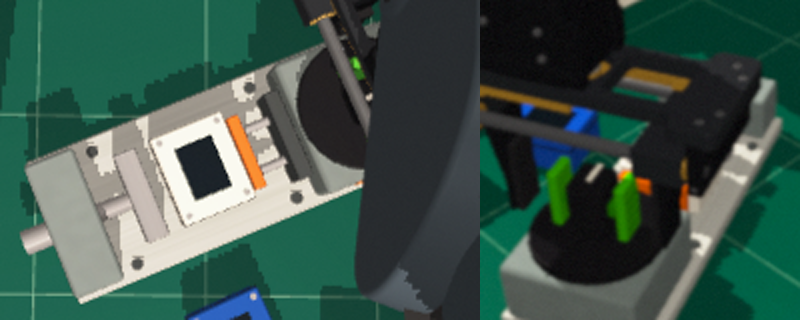

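```bash
python3 - <<'E'
from h import *
p=[.583609,-.09561,np.radians(22.9)]
W=h2w(p,np.array([(0,0,.1425)]+[(s*d,y,z) for s in(-1,1) for d in (.0435,.0585) for y in (-.0095,.0095) for z in(.0728,.1425)]))
for c,(u0,v0,u1,v1) in {'top':(260,195,500,355),'scene':(160,120,360,350)}.items():
    im=cv2.imread(f"pics/a1_{c}.png")[v0:v1,u0:u1]; im=cv2.resize(im,None,fx=2.6,fy=2.6,interpolation=cv2.INTER_CUBIC)
    for q in proj(c,W): cv2.circle(im,(int((q[0]-u0+.5)*2.6),int((q[1]-v0+.5)*2.6)),3,(255,0,255),-1)
    cv2.imwrite(f"pics/ov2_{c}.png",im)
E
```

```text
(no output)
```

View pics/ov2_scene.png

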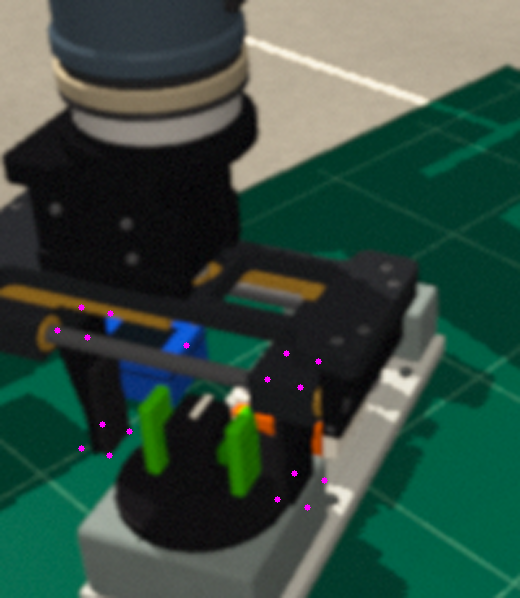

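View pics/ov2_top.png

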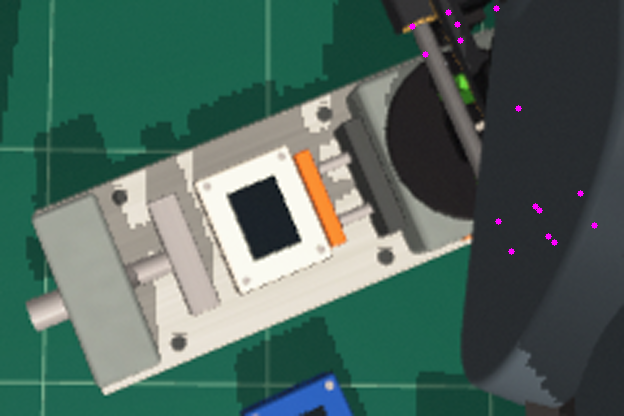

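The fingers sit where predicted, with the left tip at zoom (105,450) either side of the tabs. Next I'll close in stages.

Emit:
{"op": "play_rows", "data": {
  "series": [
    {"tx": 0,"ty": 0,"tz": 0,"turn": 0},
    {"tx": 0,"ty": 0,"tz": 0,"turn": 0},
    {"tx": 0,"ty": 0,"tz": 0,"turn": 0},
    {"tx": 0,"ty": 0,"tz": 0,"turn": 0},
    {"tx": 0,"ty": 0,"tz": 0,"turn": 0},
    {"tx": 0,"ty": 0,"tz": 0,"turn": 0}
  ],
  "gripper": 0.56
}}

```text
time_s: 4.0
position: [0.5833, -0.0946, 0.1412]
tcp_rot: [[0.921, 0.39, 0.001], [0.39, -0.921, 0.0], [0.001, 0.0, -1.0]]
force: [1.5, 1.6, 0.0]
opening: 0.589
```

```bash
python3 look.py a2
```

```text
[ 0.58330801 -0.09459599  0.14120461] 22.948303568890825 [1.52673454 1.56576781 0.00605766] [ 0.33267416 -0.35868435  0.05313418] 51.25036865949475 4.0
```

View pics/a2.png

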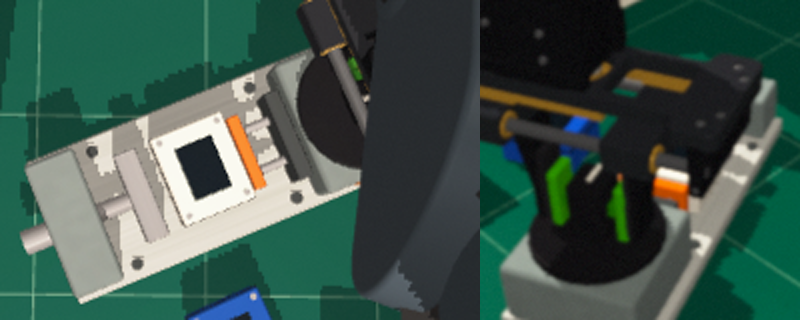

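Emit:
{"op": "play_rows", "data": {
  "series": [
    {"tx": 0,"ty": 0,"tz": 0,"turn": 0},
    {"tx": 0,"ty": 0,"tz": 0,"turn": 0},
    {"tx": 0,"ty": 0,"tz": 0,"turn": 0}
  ],
  "gripper": 0.55
}}

```text
time_s: 4.4
position: [0.5831, -0.0947, 0.1413]
tcp_rot: [[0.921, 0.39, 0.0], [0.39, -0.921, 0.0], [0.0, 0.0, -1.0]]
force: [-0.2, 1.2, 0.8]
opening: 0.553
```

```bash
cat > st.py <<'E'
from rig import bot
import numpy as np
s=bot.read_state(); R=s['tcp_rot']
print(s['position'].round(4),np.degrees(np.arctan2(R[1,0],R[0,0])).round(2),'Fw',s['force'].round(2),'Mw',s['moment'].round(3),'Ft',(R.T@s['force']).round(2),'open mm',round(s['opening']*87,2),s['time_s'])
E
python3 st.py
```

```text
[ 0.5831 -0.0947  0.1413] 22.96 Fw [-0.22  1.15  0.81] Mw [ 0.182 -0.075 -0.001] Ft [ 0.25 -1.14 -0.81] open mm 48.11 4.4
```

Emit:
{"op": "play_rows", "data": {
  "series": [
    {"tx": 0,"ty": 0,"tz": 0,"turn": 0},
    {"tx": 0,"ty": 0,"tz": 0,"turn": 0},
    {"tx": 0,"ty": 0,"tz": 0,"turn": 0},
    {"tx": 0,"ty": 0,"tz": 0,"turn": 0},
    {"tx": 0,"ty": 0,"tz": 0,"turn": 0},
    {"tx": 0,"ty": 0,"tz": 0,"turn": 0},
    {"tx": 0,"ty": 0,"tz": 0,"turn": 0},
    {"tx": 0,"ty": 0,"tz": 0,"turn": 0}
  ],
  "gripper": 0.4
}}

```text
time_s: 5.2
position: [0.5834, -0.0946, 0.1414]
tcp_rot: [[0.921, 0.39, 0.001], [0.39, -0.921, 0.0], [0.001, 0.0, -1.0]]
force: [1.3, 3.8, 5.5]
opening: 0.451
```

```bash
python3 st.py
```

```text
[ 0.5834 -0.0946  0.1414] 22.95 Fw [1.3  3.81 5.49] Mw [ 0.534 -0.344 -0.071] Ft [ 2.69 -3.   -5.49] open mm 39.25 5.2
```

```bash
python3 - <<'E'
from h import *
p=[.5510,-.0168,.3994]
c,s=np.cos(p[2]),np.sin(p[2])
def hol(u,z):
    w=unproj('top',(260+u[0]/3.3,195+u[1]/3.3),z); d=w[:2]-p[:2]; return (np.array([c*d[0]+s*d[1],-s*d[0]+c*d[1]])*1e3).round(1)
for n,u,z in [('stop',(222,246),.043),('stop',(278,385),.043),('caseL',(248,230),.042),('caseL',(306,372),.042),('caseR',(362,185),.042),('caseR',(422,325),.042),('padL',(374,194),.040),('padL',(424,310),.040)]: print(n,hol(u,z))
E
```

```text
stop [27.7 59.3]
stop [-30.1  59.7]
caseL [29.7 47.4]
caseL [-29.6  47.7]
caseR [29.2 -0.8]
caseR [-30.  -1.]
padL [24.3 -4.1]
padL [-25.   -4.3]
```

Emit:
{"op": "play_rows", "data": {
  "series": [
    {"tx": 0,"ty": 0,"tz": 0,"turn": -0.02},
    {"tx": 0,"ty": 0,"tz": 0,"turn": -0.05},
    {"tx": 0,"ty": 0,"tz": 0,"turn": -0.06},
    {"tx": 0,"ty": 0,"tz": 0,"turn": -0.06},
    {"tx": 0,"ty": 0,"tz": 0,"turn": -0.06},
    {"tx": 0,"ty": 0,"tz": 0,"turn": -0.06},
    {"tx": 0,"ty": 0,"tz": 0,"turn": -0.06},
    {"tx": 0,"ty": 0,"tz": 0,"turn": -0.03},
    {"tx": 0,"ty": 0,"tz": 0,"turn": 0},
    {"tx": 0,"ty": 0,"tz": 0,"turn": 0}
  ]
}}

```text
time_s: 6.2
position: [0.5835, -0.0946, 0.1414]
tcp_rot: [[1.0, -0.018, 0.001], [-0.018, -1.0, 0.0], [0.001, -0.0, -1.0]]
force: [2.3, 3.5, 4.6]
opening: 0.449
```

```bash
python3 st.py; python3 look.py a3
```

```text
[ 0.5835 -0.0946  0.1414] -1.04 Fw [2.32 3.47 4.65] Mw [ 0.639 -0.434 -0.059] Ft [ 2.26 -3.52 -4.64] open mm 39.07 6.2
[ 0.5834797  -0.09460338  0.14143148] -1.044694289654489 [2.31755029 3.47393114 4.64646731] [ 0.63931432 -0.43371346 -0.05922184] 39.07235323202183 6.2
```

View pics/a3.png

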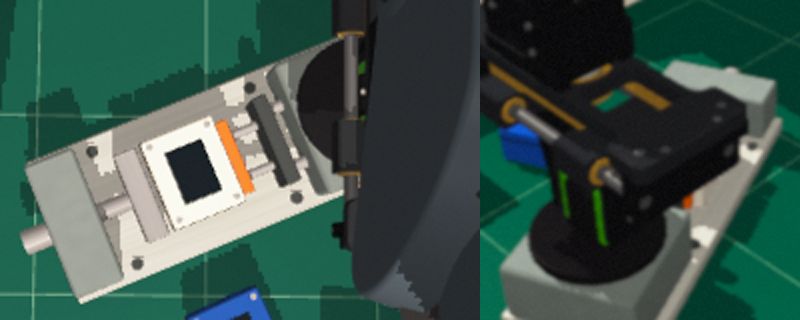

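```bash
cat > z.py <<'E'
import cv2,sys
a=cv2.imread(f"pics/{sys.argv[1]}_top.png")[230:330,285:395]; cv2.imwrite(f"pics/{sys.argv[1]}_z.png",cv2.resize(a,None,fx=6,fy=6,interpolation=cv2.INTER_CUBIC))
E
python3 z.py a3
```

```text
(no output)
```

View pics/a3_z.png

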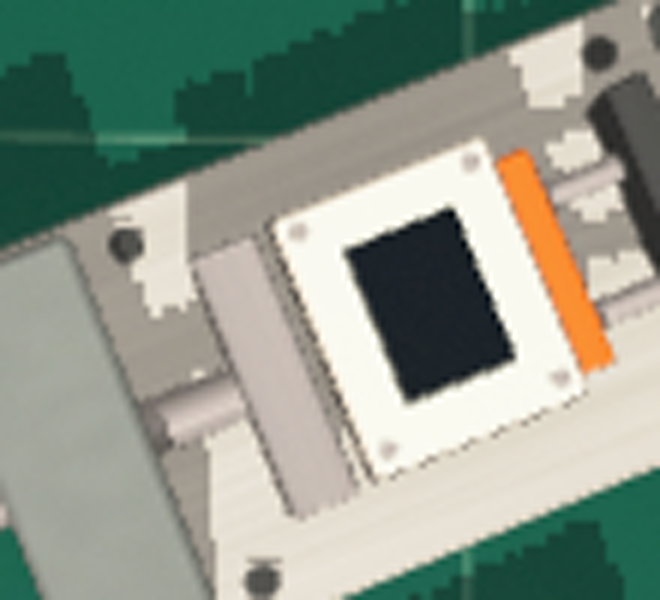

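The zoom shows the case pushed to about 4 mm from the backstop (edges at roughly (270,240) and (290,240)), so contact is expected near 0.63 rad. Next I'll take smaller steps.

Emit:
{"op": "play_rows", "data": {
  "series": [
    {"tx": 0,"ty": 0,"tz": 0,"turn": -0.03},
    {"tx": 0,"ty": 0,"tz": 0,"turn": -0.04},
    {"tx": 0,"ty": 0,"tz": 0,"turn": -0.03},
    {"tx": 0,"ty": 0,"tz": 0,"turn": -0.02},
    {"tx": 0,"ty": 0,"tz": 0,"turn": 0},
    {"tx": 0,"ty": 0,"tz": 0,"turn": 0},
    {"tx": 0,"ty": 0,"tz": 0,"turn": 0}
  ]
}}

```text
time_s: 7.0
position: [0.5835, -0.0946, 0.1414]
tcp_rot: [[0.99, -0.143, 0.001], [-0.143, -0.99, 0.0], [0.001, -0.0, -1.0]]
force: [2.3, 4.7, 6.2]
opening: 0.449
```

```bash
python3 st.py; python3 look.py a4; python3 z.py a4
```

```text
[ 0.5835 -0.0946  0.1414] -8.24 Fw [2.33 4.71 6.16] Mw [ 0.663 -0.386  0.008] Ft [ 1.63 -5.   -6.16] open mm 39.04 7.0
[ 0.58353839 -0.09460715  0.14142828] -8.236539813622395 [2.32502273 4.71154139 6.16431313] [ 0.66314964 -0.38620632  0.00791516] 39.03850379670858 7.0
```

View pics/a4_z.png

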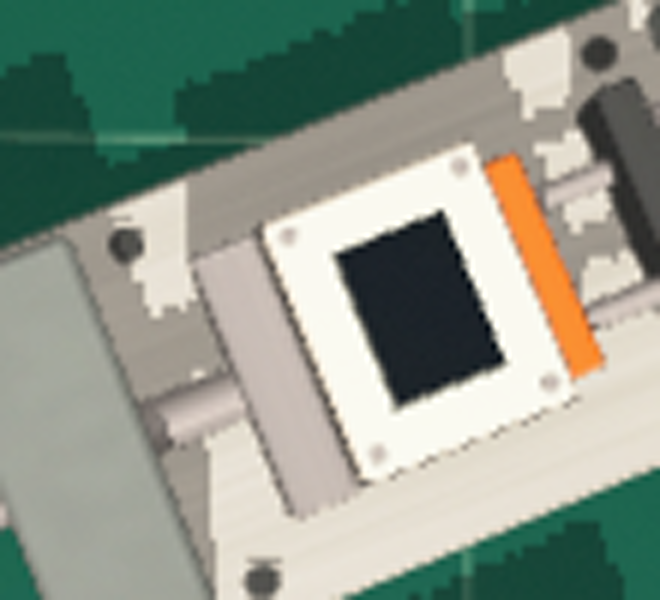

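```bash
cat > avg.py <<'E'
from rig import bot,vision
import numpy as np
L=[]
for i in range(10):
    s=bot.read_state(); R=s['tcp_rot']; L.append([np.degrees(np.arctan2(R[1,0],R[0,0])),s['moment'][2],s['tau'][5],*s['force'],s['joint_positions'][5]]); vision.capture("top")
L=np.array(L); m=L.mean(0)
print('knob rad',round(np.radians(22.95-m[0]),4),'Mz',m[1].round(4),'+-',L[:,1].std().round(3),'tau6',m[2].round(4),'+-',L[:,2].std().round(3),'F',m[3:6].round(1),'open',s['opening']*87,s['time_s'])
E
python3 avg.py
```

```text
knob rad 0.5444 Mz -0.0199 +- 0.017 tau6 -0.0048 +- 0.0 F [1.9 3.3 4.8] open 39.20230496476819 7.55
```

Emit:
{"op": "play_rows", "data": {
  "series": [
    {"tx": 0,"ty": 0,"tz": 0,"turn": -0.03},
    {"tx": 0,"ty": 0,"tz": 0,"turn": 0},
    {"tx": 0,"ty": 0,"tz": 0,"turn": 0}
  ]
}}

```text
time_s: 7.9
position: [0.5836, -0.0946, 0.1414]
tcp_rot: [[0.985, -0.174, 0.001], [-0.174, -0.985, 0.0], [0.001, -0.0, -1.0]]
force: [1.5, 3.3, 5.4]
opening: 0.448
```

```bash
python3 avg.py
```

```text
knob rad 0.5758 Mz -0.014 +- 0.027 tau6 -0.0066 +- 0.001 F [2.  3.4 5.1] open 39.24235564229202 8.35
```

Emit:
{"op": "play_rows", "data": {
  "series": [
    {"tx": 0,"ty": 0,"tz": 0,"turn": -0.03},
    {"tx": 0,"ty": 0,"tz": 0,"turn": 0},
    {"tx": 0,"ty": 0,"tz": 0,"turn": 0}
  ]
}}

```text
time_s: 8.7
position: [0.5836, -0.0946, 0.1414]
tcp_rot: [[0.979, -0.205, 0.001], [-0.205, -0.979, 0.0], [0.001, -0.0, -1.0]]
force: [2.0, 4.2, 5.0]
opening: 0.452
```

```bash
python3 avg.py;  python3 look.py a5; python3 z.py a5
```

```text
knob rad 0.6072 Mz -0.0238 +- 0.041 tau6 -0.0068 +- 0.001 F [2.2 3.4 4.9] open 39.345207781616395 9.15
[ 0.58355749 -0.09459488  0.14144063] -11.838581284192138 [2.41421718 3.31926238 4.88569621] [ 0.60942692 -0.43265833 -0.01610973] 39.56704004822978 9.2
```

View pics/a5_z.png

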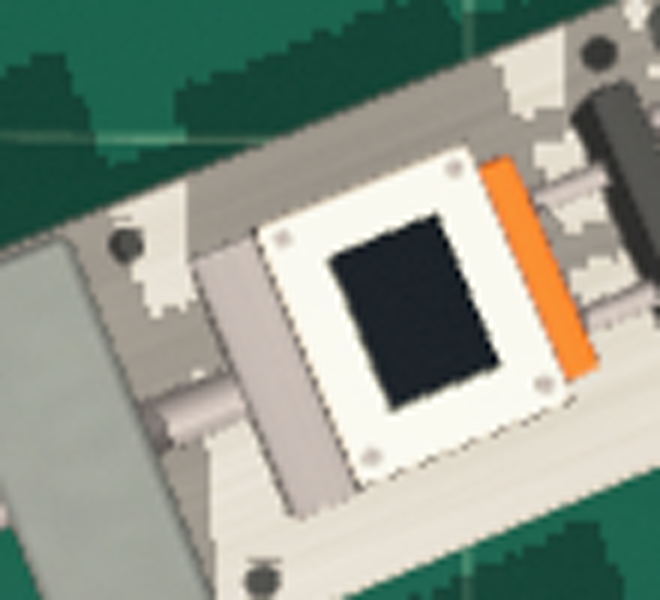

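The case is nearly touching the backstop. tau6 is a very clean signal, so I'll keep stepping on that.

Emit:
{"op": "play_rows", "data": {
  "series": [
    {"tx": 0,"ty": 0,"tz": 0,"turn": -0.03},
    {"tx": 0,"ty": 0,"tz": 0,"turn": 0},
    {"tx": 0,"ty": 0,"tz": 0,"turn": 0}
  ]
}}

```text
time_s: 9.6
position: [0.5836, -0.0946, 0.1414]
tcp_rot: [[0.972, -0.236, 0.001], [-0.236, -0.972, 0.0], [0.001, -0.0, -1.0]]
force: [1.6, 3.7, 4.7]
opening: 0.452
```

```bash
python3 avg.py
```

```text
knob rad 0.6385 Mz 0.022 +- 0.026 tau6 0.0262 +- 0.001 F [2.  3.4 4.9] open 38.79526781644356 10.05
```

Emit:
{"op": "play_rows", "data": {
  "series": [
    {"tx": 0,"ty": 0,"tz": 0,"turn": -0.03},
    {"tx": 0,"ty": 0,"tz": 0,"turn": 0},
    {"tx": 0,"ty": 0,"tz": 0,"turn": 0}
  ]
}}

```text
time_s: 10.4
position: [0.5836, -0.0946, 0.1414]
tcp_rot: [[0.964, -0.266, 0.001], [-0.266, -0.964, 0.0], [0.001, -0.0, -1.0]]
force: [2.4, 3.6, 5.6]
opening: 0.449
```

```bash
python3 avg.py
```

```text
knob rad 0.6693 Mz 0.0645 +- 0.021 tau6 0.0718 +- 0.001 F [2.  3.6 5.1] open 38.92438682906815 10.85
```

Emit:
{"op": "play_rows", "data": {
  "series": [
    {"tx": 0,"ty": 0,"tz": 0,"turn": -0.03},
    {"tx": 0,"ty": 0,"tz": 0,"turn": 0},
    {"tx": 0,"ty": 0,"tz": 0,"turn": 0}
  ]
}}

```text
time_s: 11.2
position: [0.5836, -0.0946, 0.1414]
tcp_rot: [[0.955, -0.295, 0.001], [-0.295, -0.955, -0.0], [0.001, -0.0, -1.0]]
force: [3.0, 4.4, 5.1]
opening: 0.448
```

```bash
python3 avg.py
```

```text
knob rad 0.7005 Mz 0.1076 +- 0.018 tau6 0.1177 +- 0.001 F [2.2 3.9 5.2] open 39.11788209005908 11.65
```

Contact was at about 0.616 rad. Tooth 7 (0.791 rad) gives about 14 N, while tooth 8 would give about 23 N. I'm aiming for tooth 7.

Emit:
{"op": "play_rows", "data": {
  "series": [
    {"tx": 0,"ty": 0,"tz": 0,"turn": -0.03},
    {"tx": 0,"ty": 0,"tz": 0,"turn": -0.03},
    {"tx": 0,"ty": 0,"tz": 0,"turn": 0},
    {"tx": 0,"ty": 0,"tz": 0,"turn": 0}
  ]
}}

```text
time_s: 12.1
position: [0.5836, -0.0946, 0.1414]
tcp_rot: [[0.935, -0.354, 0.001], [-0.354, -0.935, -0.0], [0.001, -0.0, -1.0]]
force: [2.3, 3.6, 5.6]
opening: 0.446
```

```bash
python3 avg.py
```

```text
knob rad 0.7628 Mz 0.2041 +- 0.025 tau6 0.2096 +- 0.001 F [2.3 3.7 5.1] open 39.273020548467606 12.55
```

Emit:
{"op": "play_rows", "data": {
  "series": [
    {"tx": 0,"ty": 0,"tz": 0,"turn": -0.02},
    {"tx": 0,"ty": 0,"tz": 0,"turn": -0.02},
    {"tx": 0,"ty": 0,"tz": 0,"turn": 0},
    {"tx": 0,"ty": 0,"tz": 0,"turn": 0}
  ]
}}

```text
time_s: 13.0
position: [0.5836, -0.0946, 0.1414]
tcp_rot: [[0.92, -0.393, 0.001], [-0.393, -0.92, -0.0], [0.001, -0.0, -1.0]]
force: [2.8, 3.9, 4.8]
opening: 0.448
```

```bash
python3 avg.py; python3 look.py a6; python3 z.py a6
```

```text
knob rad 0.8044 Mz 0.2745 +- 0.036 tau6 0.2707 +- 0.001 F [2.7 3.8 4.9] open 38.93837362161022 13.45
[ 0.58359675 -0.09459935  0.1414223 ] -23.13562920001646 [2.18070368 3.80885485 5.08154909] [ 0.63669121 -0.42844023  0.27688172] 39.02587871172264 13.5
```

View pics/a6_z.png

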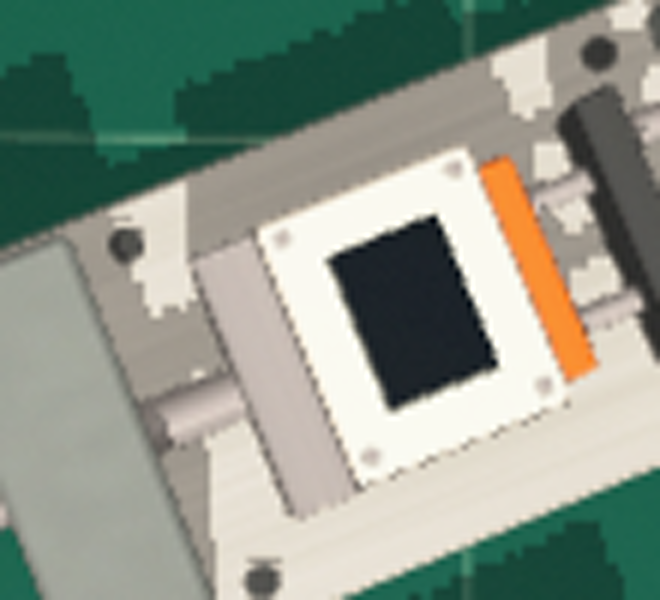

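Pad force is about 14 N and the case is seated on the backstop (edge at (260,235) to (357,488)). Releasing gradually.

Emit:
{"op": "play_rows", "data": {
  "series": [
    {"tx": 0,"ty": 0,"tz": 0,"turn": 0},
    {"tx": 0,"ty": 0,"tz": 0,"turn": 0},
    {"tx": 0,"ty": 0,"tz": 0,"turn": 0},
    {"tx": 0,"ty": 0,"tz": 0,"turn": 0},
    {"tx": 0,"ty": 0,"tz": 0,"turn": 0}
  ],
  "gripper": 0.56
}}

```text
time_s: 14.1
position: [0.5833, -0.0945, 0.1413]
tcp_rot: [[0.919, -0.394, 0.001], [-0.394, -0.919, 0.0], [0.001, -0.0, -1.0]]
force: [2.1, 3.9, 4.8]
opening: 0.562
```

```bash
python3 avg.py
```

```text
knob rad 0.8056 Mz 0.3099 +- 0.021 tau6 0.3171 +- 0.0 F [2.8 4.5 4.4] open 48.95720517729574 14.55
```

Emit:
{"op": "play_rows", "data": {
  "series": [
    {"tx": 0,"ty": 0,"tz": 0,"turn": 0},
    {"tx": 0,"ty": 0,"tz": 0,"turn": 0},
    {"tx": 0,"ty": 0,"tz": 0,"turn": 0},
    {"tx": 0,"ty": 0,"tz": 0,"turn": 0},
    {"tx": 0,"ty": 0,"tz": 0,"turn": 0},
    {"tx": 0,"ty": 0,"tz": 0,"turn": 0},
    {"tx": 0,"ty": 0,"tz": 0,"turn": 0},
    {"tx": 0,"ty": 0,"tz": 0,"turn": 0}
  ],
  "gripper": 0.95
}}

```text
time_s: 15.4
position: [0.5831, -0.0947, 0.1412]
tcp_rot: [[0.919, -0.395, -0.0], [-0.395, -0.919, -0.0], [-0.0, 0.0, -1.0]]
force: [-1.0, 0.2, -0.2]
opening: 0.947
```

```bash
python3 avg.py; python3 look.py a7
```

```text
knob rad 0.8061 Mz 0.0019 +- 0.034 tau6 0.0001 +- 0.0 F [-0.1  0.2 -0.4] open 82.43513681590522 15.85
[ 0.58312015 -0.09469548  0.14124028] -23.2375045564874 [-0.11939738  1.25218337  0.12774908] [ 0.0125685  -0.07286151  0.02615495] 82.83336064452013 15.9
```

View pics/a7.png

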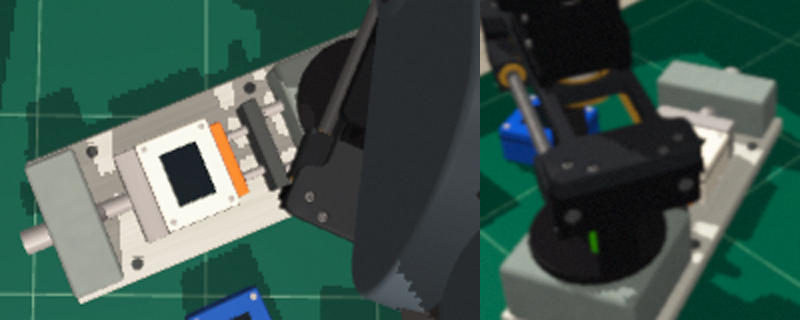

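Emit:
{"op": "play_rows", "data": {
  "series": [
    {"tx": 0,"ty": 0,"tz": 0.02,"turn": 0},
    {"tx": 0,"ty": 0,"tz": 0.04,"turn": 0},
    {"tx": 0,"ty": 0,"tz": 0.04,"turn": 0},
    {"tx": 0,"ty": 0,"tz": 0.04,"turn": 0},
    {"tx": 0,"ty": 0,"tz": 0.04,"turn": 0},
    {"tx": 0,"ty": -0.04,"tz": 0,"turn": 0},
    {"tx": 0,"ty": -0.05,"tz": 0,"turn": 0},
    {"tx": 0,"ty": -0.05,"tz": 0,"turn": 0},
    {"tx": 0,"ty": -0.05,"tz": 0,"turn": 0},
    {"tx": 0,"ty": -0.05,"tz": 0,"turn": 0}
  ]
}}

```text
time_s: 17.0
position: [0.5828, -0.2881, 0.2852]
tcp_rot: [[0.919, -0.394, -0.0], [-0.394, -0.919, 0.0], [-0.0, -0.0, -1.0]]
force: [-0.5, -0.8, 0.1]
opening: 0.947
```

Emit:
{"op": "play_rows", "data": {
  "series": [
    {"tx": 0,"ty": -0.03,"tz": 0,"turn": 0},
    {"tx": 0,"ty": 0,"tz": 0,"turn": 0},
    {"tx": 0,"ty": 0,"tz": 0,"turn": 0},
    {"tx": 0,"ty": 0,"tz": 0,"turn": 0}
  ]
}}

```text
time_s: 17.4
position: [0.583, -0.309, 0.285]
tcp_rot: [[0.919, -0.393, -0.001], [-0.393, -0.919, 0.002], [-0.001, -0.001, -1.0]]
force: [0.5, 0.6, 0.3]
opening: 0.951
```

```bash
python3 look.py a8; python3 - <<'E'
import cv2
a=cv2.imread("pics/a8_top.png")[195:355,260:500]; cv2.imwrite("pics/a8t.png",cv2.resize(a,None,fx=3.3,fy=3.3,interpolation=cv2.INTER_CUBIC))
E
```

```text
[ 0.58301456 -0.30897553  0.28495849] -23.168415455109205 [0.51072395 0.61270348 0.2812266 ] [-0.07633239 -0.03192461  0.01859764] 82.78022161817015 17.4
```

View pics/a8t.png

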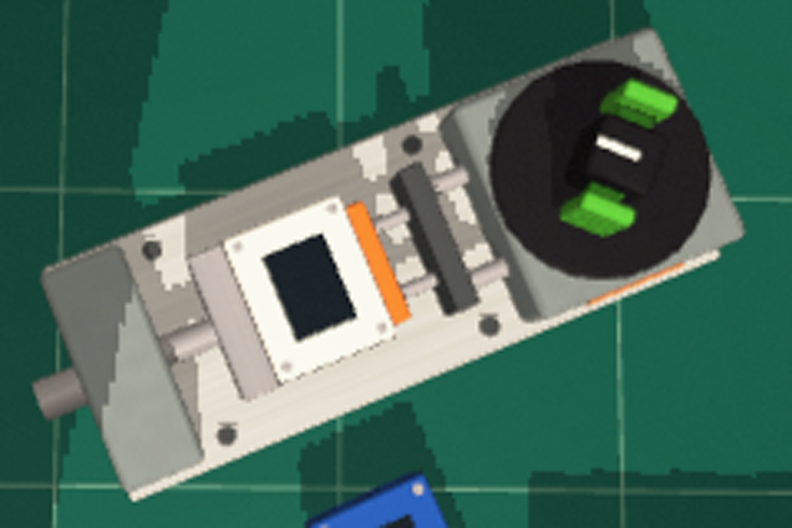

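View pics/a8_scene.png

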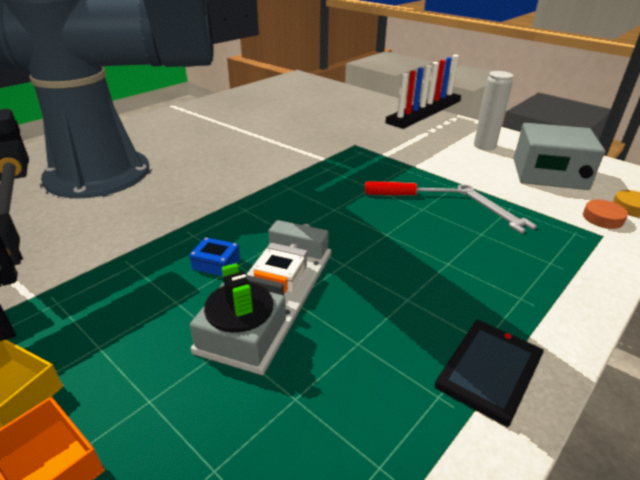

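The knob stayed turned: the mark swung about 44° ≈ 0.77 rad. The tabs are out, the case is between pad and backstop, and the other items are in place.

```bash
python3 -c "
from rig import bot
print(bot.hand_in())"
```

```text
the job is handed in; nothing more can be done
None
```

The case is clamped at an estimated 14 N with the knob locked, and the job is handed in. It took about 17.4 s of the 56 s. The hand-in gives no verdict, so the final state rests on my own checks.

**What I did:** I pinched both tabs to their stops (39 mm over the pads). Then I turned the knob clockwise in small steps, reading the last joint's torque. The case met the backstop at about 0.616 rad, and I stopped at about 0.80 rad. I released the tabs there so the knob would drop into tooth 7 (0.791 rad), because tooth 8 would have given about 23 N, close to the cracking limit.

**Last checks:**
- **Squeeze:** the torque just before release gave about 13.9 N, and the tooth position calculates to about 14 N. I could not measure the force after letting go.
- **Knob:** its mark swung about 44° (0.77 rad) in the picture, which fits tooth 7.
- **Tabs and case:** in the last pictures both tabs look sprung out, and the case sits between the pad and the backstop. I judged both by eye.
- **Robot:** it stands clear with nothing touching; the force reading is only noise.
- **Other things on the bench:** they look unmoved.

**What failed or disagreed:**
- The first move call was refused as invalid, and it went through once I gave "tz" in every row.
- The two cameras' estimates of the knob's position differed by about 3 mm. The closed grip showed only a few newtons of sideways force, so it was well centred.

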